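Open the squeeze-and-turn vent cap of the amber bottle

ROBOT

A 6-joint arm with a two-finger parallel gripper is mounted at the origin on the work surface. World frame = base frame: x ahead of the robot, y to its left, z up, the work surface at z = 0. Lengths are in m, angles in rad, forces in N, time in s.
With the tool pointing down it reaches from about 0.3 to 0.85 m from the base axis. Payload 4.2 kg.
Tool frame: the origin (TCP) lies on the centre line of the jaws, within the pads' length; the fingertips stand tip_extent ahead of it and the grasp point (between the pads) lies 11 mm behind it (tip_extent is the distance from the TCP to the fingertips, in m); z points along the fingers, y is the direction in which the jaws open and shut (so a half turn about z gives the same grasp; the last joint's range is limited). The gripper opens to 91 mm and grips with 3 to 60 N. Pads are 32 mm wide; open, the fingers measure 118 mm over their backs; the gripper's body (76 mm by 178 mm) begins 60 mm behind the grasp point.
Start: joints at [-1.295, 0.32, 1.565, -0, 1.257, -0.02], TCP at [0.168, -0.55, 0.222] pointing down, gripper open.
Joint ranges: [-3.11, 3.11], [-0.84, 2.01], [0.21, 2.61], [-1.34, 4.49], [0.05, 2.63], [-2.56, 2.56]. Speed limits (rad/s): [2.57, 2.57, 3.14, 3.14, 3.14, 3.14].

INTERFACE

Orientations are given as a unit quaternion [w, x, y, z].
In Python, from cell import read_state, snapshot, camera_params, job_done, tip_extent gives the robot as it stands.
- The arm moves only by the tool step_arm, never from a script. Its argument "plan" is a list of rows, each a list of 3 entries, a list of its own where there are three numbers: the finger opening in m, from 0 to 0.0912, then the shift along the tool's x, y, z in m, then the turn about the tool's z in degrees. A call has 1 to 20 rows; each row is the pose to reach, as a shift and turn from the pose commanded when the call began, along the tool's axes at that moment; what a row does not reach only later rows make up. A row lasts 1/8 s, in which the tool goes at most 62.5 mm and 10.7 degrees, less where a joint would pass 70% of its speed; a pose out of reach is approached as far as the arm can. A call with a gripper value outside its range is refused whole. The fingers move at their own pace and stop on an object; "grip_force" is the grip in N (left out, the last holds). Time passes only in rows, so rows that repeat a pose let the fingers close. It gives the time, the measured TCP pose, the force and the opening at its end, in the units of the state.
- read_state(): the state, without advancing time (a new reading comes with each control period).
- snapshot(name): name is "side" or "top"; returns (picture, depth): 420x560x3 uint8, red, green, blue; 420x560 float32, m along the optical axis (not along the pixel's ray), 0 where there is no reading.
- camera_params(name): a dict with "intrinsics" (3x3 intrinsics, pixels), "dist_coeffs" ([k1, k2, p1, p2, k3] as OpenCV has them; the pictures are not rectified), "rvec" (rotation vector, rad) and "tvec" (3), from world to camera coordinates, as OpenCV has them. Camera axes: x right, y down, z forward; pixel columns grow to the right and rows downward; lengths in m; the calibration is good to about 2 mm. A picture is of the moment at which its call begins. camera_params takes no time and is no camera call.
- job_done(): hands the job in, once; it reports no verdict.
The state is a dict: "clock": time; "q": joint angles; "qvel": joint speeds; "tau": joint torques, N m; "tool_pos": TCP position; "tool_rot": TCP orientation; "contact_force": force on the tool from outside, world axes, zero at the start; "wrist_torque": the same for the moment, N m; "gripper_width": finger opening in m.
Only numpy, scipy, OpenCV 4.12 (cv2) and the standard library are available. Lean on these libraries where they do the work, as an engineer would, in place of code of your own. Each camera call takes 0.05 s, during which the arm holds its last target.

TASK

The brew in the amber bottle has to breathe: squeeze the two red tabs of its white vent cap together and, keeping them squeezed, turn the cap anticlockwise (seen from above) all the way round to its stop at the green mark, then let go so that the tabs spring out again. Leave the vent cap of the clear bottle shut.

Things in the scene. Friction and masses are not known exactly. Their poses are not given: they have to be found in the camera images.
- amber_tab_left (a point): Centre of the upright outer face of one red tab (block 26 wide, 26 high, 8 mm thick) on the white cap of the amber bottle, 167 mm above the table, tab top at 180. Its face looks straight away from the cap's upright axis. The tab slides straight inward up to 8 mm against its own spring (3 N at the start, 7 N at the end); its catch is freed 3 mm in. Both catches must be free to turn the cap.
- amber_tab_right (a point): Same point on the opposite tab, 60 mm from the first at rest, 44 mm fully squeezed; the cap's axis is midway. Between them a white knob 25 mm across, top at 182 mm. Below the tabs: skirt 40 mm across, 138 to 152 mm up; flange 50 mm across, 122 to 128 mm up; amber glass 74 mm across, to 120 mm up. The bottle is clamped on a grey foot 110 mm across, fixed to the table.
- amber_vent (a joint): Turn of the amber bottle's cap in rad about its upright axis, growing anticlockwise from above, from 0 (shut, black pointer at red mark) to the stop at 1.047 (60 degrees, green mark). Starts at 0 to 0.06. Tabs out, the catches stop it at 0.1 to 0.18; squeezed, it turns with 0.04 N m friction and stays where left. Past 0.8 the tabs spring out freely again.
- clear_vent (a joint): The same for the cap of the clear glass bottle, a bystander to be left shut; starts at 0 to 0.06. That bottle has the same shape, size and cap with red tabs, and stands at least 200 mm from the amber one, axis to axis. The loose things near the two bottles are all lower than 115 mm.
Mind the look-alikes: they are no part of the job. What is shaped like the part that bears amber_tab_left but purple is not meant.

How it is judged:
By the outcome, as a careful person would: the job done as asked, in the order asked, and still so for the second after the job is handed in, with the robot touching nothing.
It also fails if it takes over 32 s, if anything falls off the work surface, if the arm or the gripper's body presses on something with over 40 N, if the wrist force passes 120 N, or if a joint passes its speed limit or range.

## Working session

There is one attempt and no reset: what is moved stays moved. The work goes in short steps, Python scripts to look and compute and a tool call to move; the robot and the scene stay as the last step left them, time stands still between calls to the robot, and variables do not carry over. Pictures are saved under pics/ and viewed, and the job is handed in when it is done.

Besides the shell and the picture viewer there is one more tool, called after ">>>" in YAML: its name, and indented under it one key for each argument. step_arm: Moves the arm, as the interface text tells. Its arguments: {"type":"object","properties":{"plan":{"type":"array","items":{"type":"array"}},"grip_force":{"type":"number"}},"required":["plan"]}

```bash
mkdir -p pics; ls; python3 - <<'E'
from cell import *
import cv2,numpy as np
s=read_state();print(s);print(tip_extent if not callable(tip_extent) else tip_extent())
for n in("side","top"):
    p,d=snapshot(n);cv2.imwrite(f"pics/{n}0.png",p[:,:,::-1]);np.save(f"{n}0d.npy",d)
    print(n,camera_params(n))
E
```

```text
pics
{'clock': 0.0, 'q': array([-1.29502320e+00,  3.20303545e-01,  1.56571362e+00,  5.69281926e-05,
        1.25739451e+00, -2.00144904e-02]), 'qvel': array([-5.81839943e-04,  8.69009014e-05,  1.51504193e-03,  6.84210263e-04,
       -1.17473404e-03,  1.10225582e-03]), 'tau': array([ 1.49586827e-03, -4.12453651e+01, -2.31972170e+01,  7.27981701e-02,
        4.53451287e-02, -1.43034804e-04]), 'tool_pos': array([ 0.16747989, -0.54953687,  0.22110016]), 'tool_rot': array([-9.05535620e-04,  9.89084517e-01,  1.47346499e-01, -8.91421818e-05]), 'contact_force': array([-0.20849805, -0.65306842,  0.45785433]), 'wrist_torque': array([-0.02274037,  0.01763689, -0.00525588]), 'gripper_width': 0.09064363548375934}
0.008
side {'intrinsics': array([[422.83735108,   0.        , 280.09085572],
       [  0.        , 422.83735108, 206.14405233],
       [  0.        ,   0.        ,   1.        ]]), 'dist_coeffs': array([0.00931727, 0.        , 0.        , 0.        , 0.        ]), 'rvec': array([ 0.12834791, -2.87497182,  1.22582692]), 'tvec': array([0.54948943, 0.08446681, 1.18278468])}
top {'intrinsics': array([[483.10128351,   0.        , 285.09808101],
       [  0.        , 483.10128351, 210.22653744],
       [  0.        ,   0.        ,   1.        ]]), 'dist_coeffs': array([-0.06211425,  0.        ,  0.        ,  0.        ,  0.        ]), 'rvec': array([ 2.22103702, -2.15886521,  0.06931333]), 'tvec': array([0.07527712, 0.5802906 , 1.35763755])}
```

View pics/side0.png

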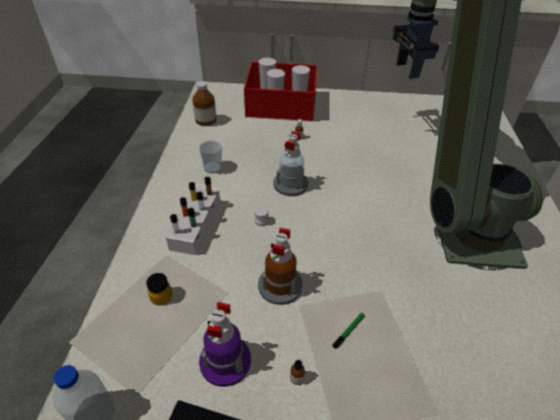

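View pics/top0.png

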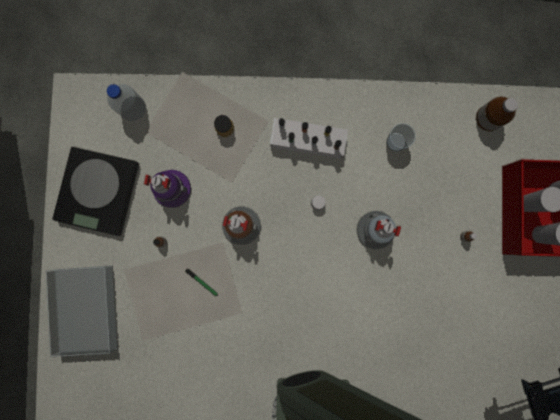

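The side view shows amber at about (281,265), clear at (291,165) and the purple look-alike at (222,340). In the top view amber is at about (240,223). Next I'll enlarge the caps.

```bash
python3 - <<'E'
import cv2,numpy as np
s=cv2.imread("pics/side0.png");t=cv2.imread("pics/top0.png")
a=cv2.resize(s[220:305,240:320],None,fx=7,fy=7,interpolation=2)
b=cv2.resize(t[195:255,205:275],None,fx=9,fy=9,interpolation=2)
cv2.imwrite("pics/a.png",cv2.convertScaleAbs(a,alpha=1.5));cv2.imwrite("pics/b.png",cv2.convertScaleAbs(b,alpha=1.5))
E
```

```text
(no output)
```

View pics/a.png

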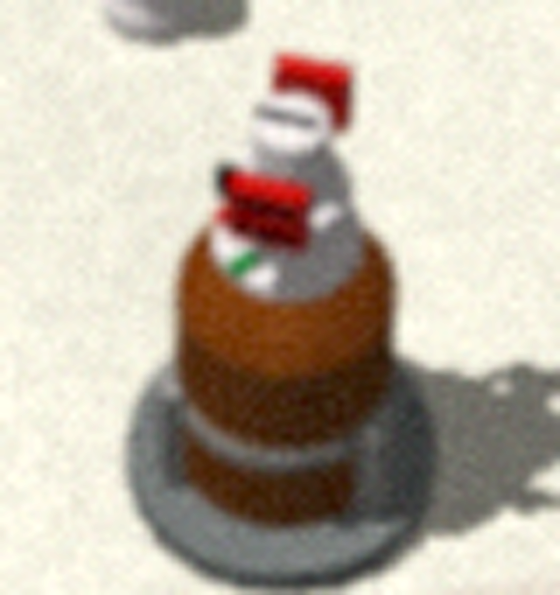

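View pics/b.png

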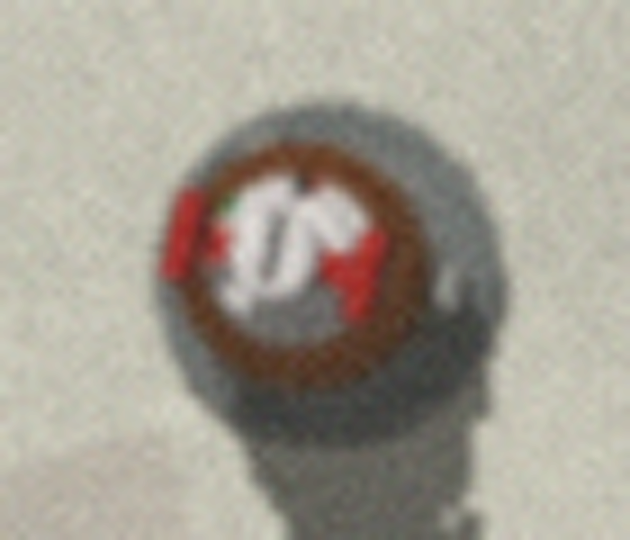

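```bash
cat > fit.py <<'E'
import cv2,numpy as np
from scipy.optimize import minimize
from cell import camera_params
def proj(P,c):return cv2.projectPoints(np.asarray(P,float),c['rvec'],c['tvec'],c['intrinsics'],c['dist_coeffs'])[0][:,0]
def shapes(x,y,a,rout=.030):
    L=[]
    for s in(0,np.pi):
        n=np.array([np.cos(a+s),np.sin(a+s)]);t=np.array([-n[1],n[0]])
        L.append(('r',np.array([[*(np.array([x,y])+r*n+w*t),z] for r in(rout-.008,rout) for w in(-.013,.013) for z in(.154,.18)])))
    th=np.linspace(0,2*np.pi,24)
    L.append(('w',np.array([[x+.0125*np.cos(u),y+.0125*np.sin(u),z] for u in th for z in(.15,.182)])))
    return L
S=8
def render(p,c,roi,rout=.030):
    x0,y0,x1,y1=roi;m=np.zeros(((y1-y0)*S,(x1-x0)*S),np.float32)
    R=cv2.Rodrigues(c['rvec'])[0];C=-R.T@np.ravel(c['tvec'])
    for col,P in sorted(shapes(*p,rout),key=lambda q:-np.linalg.norm(q[1].mean(0)-C)):
        h=cv2.convexHull(((proj(P,c)-[x0,y0]+.5)*S-.5).astype(np.float32))
        cv2.fillConvexPoly(m,np.round(h*16).astype(int),1. if col=='r' else 0.,shift=4)
    return cv2.resize(m,(x1-x0,y1-y0),interpolation=cv2.INTER_AREA)
def red(img,roi):
    x0,y0,x1,y1=roi;f=img[y0:y1,x0:x1].astype(float) # bgr
    return np.clip((f[...,2]-2.2*np.maximum(f[...,0],f[...,1]))/25,0,1).astype(np.float32)
def fit(views,p0,rout=.030):
    def cost(p):
        return sum(((cv2.GaussianBlur(render((p0[0]+p[0]/1e3,p0[1]+p[1]/1e3,p0[2]+p[2]/30),camera_params(n),roi,rout),(0,0),.7)-m)**2).sum() for n,roi,m in views)
    r=minimize(cost,[0,0,0],method='Nelder-Mead',options=dict(initial_simplex=[[0,0,0],[4,0,0],[0,4,0],[0,0,4]],xatol=.02,fatol=.01))
    return np.array([p0[0]+r.x[0]/1e3,p0[1]+r.x[1]/1e3,p0[2]+r.x[2]/30]),r.fun
def back(u,z,c):
    d=np.append(cv2.undistortPoints(np.array([[u]],float),c['intrinsics'],c['dist_coeffs'])[0,0],1)
    R=cv2.Rodrigues(c['rvec'])[0];C=-R.T@np.ravel(c['tvec']);r=R.T@d;return C+r*(z-C[2])/r[2]
E
python3 - <<'E'
from fit import *
ct,cs=camera_params('top'),camera_params('side')
pt=back((235.3,222.8),.182,ct);ps=back((281.7,237.4),.182,cs);print(pt,ps)
A=back((205+182/9,195+234/9),.18,ct);B=back((205+362/9,195+275/9),.18,ct);a=np.arctan2(*(B-A)[1::-1]);print(A,B,np.degrees(a))
print('clear',back((382,220),.18,ct),'foot amber',back((242,225),.0,ct))
V=[]
for n,roi in(('top',(215,205,260,240)),('side',(265,222,300,262))):
    m=red(cv2.imread(f'pics/{n}0.png'),roi);V.append((n,roi,m))
for v in(V,V[:1],V[1:]):
    p,f=fit(v,(*((pt+ps)/2)[:2],a));print(p,np.degrees(p[2]),f)
p,_=fit(V,(*((pt+ps)/2)[:2],a))
rows=[cv2.resize(np.hstack([m,render(p,camera_params(n),roi)]),(720,280),interpolation=0) for n,roi,m in V]
cv2.imwrite('pics/fit.png',np.vstack(rows)*255)
E
```

```text
[0.53259128 0.21550817 0.182     ] [0.53358435 0.22082667 0.182     ]
[0.53644698 0.2411861  0.18      ] [0.52646426 0.19058032 0.18      ] -101.1591451245016
clear [ 0.55011266 -0.15265856  0.18      ] foot amber [0.53289315 0.21460703 0.        ]
[ 0.53533363  0.21801551 -1.7580252 ] -100.72742434432774 86.51275634765625
[ 0.53270192  0.21782536 -1.75845528] -100.75206607498869 31.058908462524414
[ 0.53645984  0.21778013 -1.72638498] -98.91457341290568 52.597042083740234[ WARN:0@2.780] global loadsave.cpp:1063 imwrite_ Unsupported depth image for selected encoder is fallbacked to CV_8U.
```

View pics/fit.png

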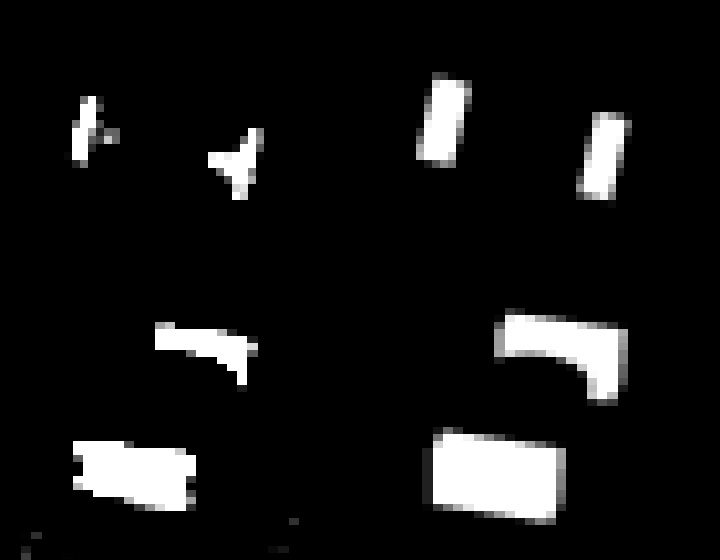

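```bash
python3 - <<'E' 2>/dev/null
import re
s=open('fit.py').read().replace("(f[...,2]-2.2*np.maximum(f[...,0],f[...,1]))/25","(f[...,2]-1.15*f[...,1]-25-0*f[...,0])/50*(f[...,1]<1.35*f[...,0]+12)")
open('fit.py','w').write(s)
from fit import *
V=[]
for n,roi in(('top',(215,205,260,240)),('side',(265,222,300,262))):
    m=red(cv2.imread(f'pics/{n}0.png'),roi);V.append((n,roi,m))
p0=(.534,.2175,-1.75)
for v in(V,V[:1],V[1:]):
    p,f=fit(v,p0);print(p,np.degrees(p[2]),f)
p,_=fit(V,p0)
rows=[cv2.resize(np.hstack([m,render(p,camera_params(n),roi)]),(720,280),interpolation=0) for n,roi,m in V]
cv2.imwrite('pics/fit2.png',(np.vstack(rows)*255).astype(np.uint8))
E
```

```text
[ 0.53529723  0.21771444 -1.76088534] -100.89129844388262 77.24284362792969
[ 0.53276732  0.218213   -1.76837061] -101.3201727907177 24.671409606933594
[ 0.53606952  0.21753359 -1.74129545] -99.76888033332051 49.80463409423828
```

View pics/fit2.png

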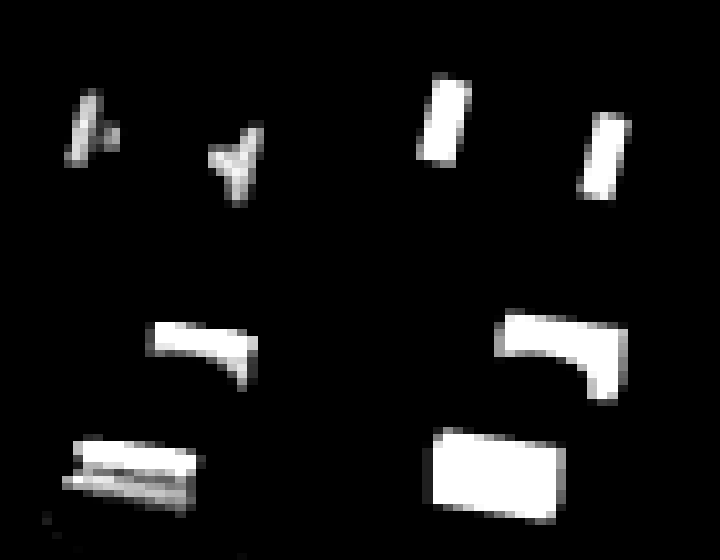

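```bash
cat > mv.py <<'E'
import numpy as np
from cell import read_state
from scipy.spatial.transform import Rotation as Ro
def info(tgt=None,yaw=None):
    s=read_state();R=Ro.from_quat(np.roll(s['tool_rot'],-1)).as_matrix()
    y=np.degrees(np.arctan2(R[1,1],R[0,1]))
    print('t',s['clock'],'pos',s['tool_pos'].round(4),'yaw_y',round(y,2),'z',R[:,2].round(3),'q',s['q'].round(3),'F',s['contact_force'].round(2),'T',s['wrist_torque'].round(3),'w',round(s['gripper_width'],4))
    if tgt is not None: print('shift mm',(R.T@(np.array(tgt)-s['tool_pos'])*1e3).round(1),'turn',round(-(yaw-y),2))
E
python3 -c "
from mv import *
info((.534,.2178,.24),-100.8)"
```

```text
t 0.1 pos [ 0.1675 -0.5496  0.2212] yaw_y -73.05 z [-0.     0.002 -1.   ] q [-1.295  0.32   1.566 -0.     1.257 -0.02 ] F [-0.52 -0.08  0.37] T [-0.     0.    -0.056] w 0.0911
shift mm [ 574.3 -627.3  -17.8] turn 27.75
```

>>> step_arm:
  plan:
    - [0.09, [35, -38, -15], 1.7]

```text
clock: 0.22
tool_pos: [0.1929, -0.4968, 0.2372]
tool_rot: [-0.002, 0.991, 0.13, -0.001]
contact_force: [1.7, 0.4, 0.7]
gripper_width: 0.0899
```

I entered that row in mm instead of m. The step limit clipped it to one small move in the intended direction, so nothing was touched. I'm using metres from here.

```bash
python3 -c "
from mv import *
info((.534,.2178,.24),-100.8)"
```

```text
t 0.225 pos [ 0.1929 -0.4968  0.2372] yaw_y -75.01 z [-0.001  0.003 -1.   ] q [-1.222  0.245  1.631 -0.     1.268  0.087] F [1.7  0.38 0.73] T [ 0.075 -0.019 -0.015] w 0.0899
shift mm [ 514.3 -602.1   -1.2] turn 25.79
```

>>> step_arm:
  plan:
    - [0.09, [0.034, -0.04, -0.005], 1.7]
    - [0.09, [0.069, -0.08, -0.005], 3.4]
    - [0.09, [0.103, -0.12, -0.005], 5.2]
    - [0.09, [0.137, -0.161, -0.005], 6.9]
    - [0.09, [0.171, -0.201, -0.005], 8.6]
    - [0.09, [0.206, -0.241, -0.005], 10.3]
    - [0.09, [0.24, -0.281, -0.005], 12.0]
    - [0.09, [0.274, -0.321, -0.005], 13.8]
    - [0.09, [0.309, -0.361, -0.005], 15.5]
    - [0.09, [0.343, -0.401, -0.005], 17.2]
    - [0.09, [0.377, -0.442, -0.005], 18.9]
    - [0.09, [0.411, -0.482, -0.005], 20.6]
    - [0.09, [0.446, -0.522, -0.005], 22.3]
    - [0.09, [0.48, -0.562, -0.005], 24.1]
    - [0.09, [0.514, -0.602, -0.005], 25.8]
    - [0.09, [0.514, -0.602, -0.005], 25.8]
    - [0.09, [0.514, -0.602, -0.005], 25.8]

```text
clock: 2.35
tool_pos: [0.5306, 0.2194, 0.2437]
tool_rot: [0.001, 0.996, -0.092, -0.001]
contact_force: [0.0, 0.5, 0.4]
gripper_width: 0.09
```

```bash
python3 -c "
from mv import *
info((.534,.2178,.24),-100.8)
from cell import snapshot
import cv2
for n in('side','top'):
    p,d=snapshot(n);cv2.imwrite(f'pics/{n}1.png',p[:,:,::-1])
info()
s=cv2.imread('pics/side1.png')[130:310,210:380];t=cv2.imread('pics/top1.png')[150:290,170:310]
cv2.imwrite('pics/c1.png',cv2.convertScaleAbs(np.hstack([cv2.resize(s,(400,424)),cv2.resize(t,(400,424))]),alpha=1.5))
"
```

```text
t 2.35 pos [0.5306 0.2194 0.2437] yaw_y -100.52 z [-0.002 -0.001 -1.   ] q [ 3.730e-01  3.070e-01  1.528e+00 -1.000e-03  1.309e+00  2.127e+00] F [0.03 0.53 0.45] T [0.071 0.016 0.025] w 0.09
shift mm [3.7 1.  3.7] turn 0.28
t 2.45 pos [0.5306 0.2189 0.2443] yaw_y -100.6 z [-0.001 -0.001 -1.   ] q [ 0.371  0.306  1.528 -0.     1.309  2.127] F [-0.55  0.4  -0.2 ] T [0.027 0.037 0.035] w 0.0897
```

View pics/c1.png

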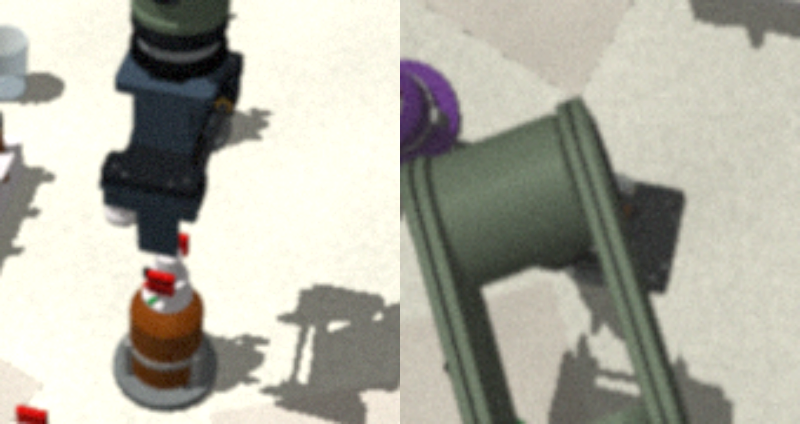

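>>> step_arm:
  plan:
    - [0.09, [0.004, 0.001, 0.01], 0.2]
    - [0.09, [0.004, 0.001, 0.03], 0.2]
    - [0.09, [0.004, 0.001, 0.05], 0.2]
    - [0.09, [0.004, 0.001, 0.05], 0.2]

```text
clock: 2.95
tool_pos: [0.5339, 0.217, 0.1926]
tool_rot: [0.001, 0.996, -0.094, -0.002]
contact_force: [0.0, 0.4, -0.2]
gripper_width: 0.0901
```

```bash
python3 -c "
from mv import *
info((.5345,.2178,.161),-100.8)
from cell import snapshot
import cv2
p,d=snapshot('side');cv2.imwrite('pics/side2.png',p[:,:,::-1])
s=cv2.imread('pics/side2.png')[180:290,230:340]
cv2.imwrite('pics/c2.png',cv2.convertScaleAbs(cv2.resize(s,(590,590),interpolation=2),alpha=1.5))
"
```

```text
t 2.95 pos [0.5339 0.217  0.1926] yaw_y -100.82 z [-0.004 -0.002 -1.   ] q [ 0.366  0.343  1.605 -0.     1.197  2.126] F [ 0.05  0.41 -0.18] T [0.023 0.017 0.004] w 0.0901
shift mm [ 0.6 -1.  31.6] turn -0.02
```

View pics/c2.png

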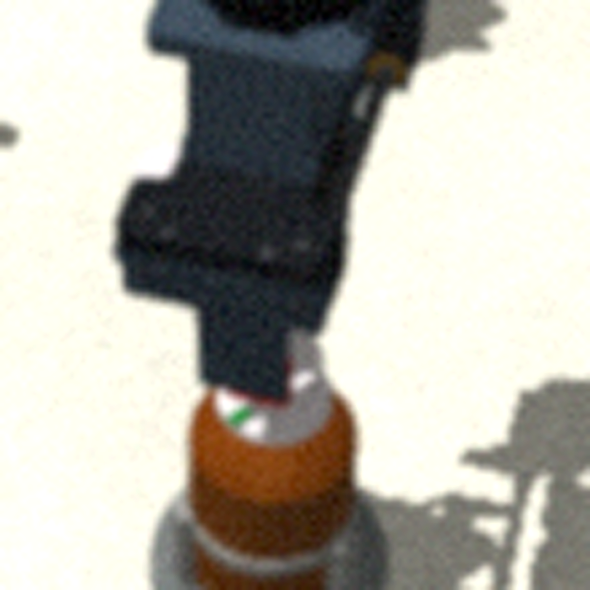

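```bash
python3 -c "
from fit import *
c=camera_params('side')
a=np.radians(79.2);n=np.array([np.cos(a),np.sin(a)]);t=np.array([-n[1],n[0]])
T=np.array([.5339,.217])
for r in(.045,.059):print('finger',r,[proj([[*(T+r*n+w*t),.1846]],c)[0].round(1) for w in(-.016,.016)])
for x in(.533,.5345,.536):
  T=np.array([x,.2178]);print('tab',x,[proj([[*(T+.03*n+w*t),z]],c)[0].round(1) for w in(-.013,.013) for z in (.154,.18)])
"
```

```text
finger 0.045 [array([268.8, 248.9]), array([283.4, 252.2])]
finger 0.059 [array([266.9, 253.8]), array([281.7, 257.1])]
tab 0.533 [array([272.4, 253.5]), array([272.5, 245.7]), array([283.9, 256.1]), array([284.2, 248.4])]
tab 0.5345 [array([271.8, 253.5]), array([271.8, 245.7]), array([283.2, 256.1]), array([283.5, 248.3])]
tab 0.536 [array([271.1, 253.4]), array([271.1, 245.6]), array([282.5, 256. ]), array([282.8, 248.2])]
```

>>> step_arm:
  plan:
    - [0.09, [0.0, -0.001, 0.012], 0]
    - [0.09, [0.0, -0.001, 0.024], 0]
    - [0.09, [0.0, -0.001, 0.031], 0]
    - [0.09, [0.0, -0.001, 0.031], 0]
    - [0.09, [0.0, -0.001, 0.031], 0]

```text
clock: 3.62
tool_pos: [0.5354, 0.2194, 0.1636]
tool_rot: [-0.0, 0.996, -0.094, 0.0]
contact_force: [-0.2, -0.9, -0.0]
gripper_width: 0.0903
```

```bash
python3 -c "
from mv import *
info((.5338,.2178,.161),-100.8)"
```

```text
t 3.625 pos [0.5354 0.2194 0.1636] yaw_y -100.75 z [ 0.001  0.    -1.   ] q [ 0.369  0.367  1.647 -0.     1.127  2.128] F [-0.24 -0.92 -0.  ] T [ 0.011 -0.025 -0.001] w 0.0903
shift mm [-1.3  1.9  2.6] turn 0.05
```

>>> step_arm:
  plan:
    - [0.064, [-0.001, 0.001, 0.002], 0]
    - [0.064, [-0.001, 0.001, 0.002], 0]
    - [0.06, [-0.001, 0.001, 0.002], 0]
    - [0.06, [-0.001, 0.001, 0.002], 0]
    - [0.06, [-0.001, 0.001, 0.002], 0]
  grip_force: 20

```text
clock: 4.25
tool_pos: [0.5339, 0.2179, 0.1615]
tool_rot: [0.001, 0.996, -0.094, -0.0]
contact_force: [-0.8, -2.2, 1.9]
gripper_width: 0.06
```

```bash
python3 -c "
from mv import *
info((.5338,.2178,.161),-100.8)"
```

```text
t 4.25 pos [0.5339 0.2179 0.1615] yaw_y -100.75 z [-0.    -0.001 -1.   ] q [ 3.680e-01  3.660e-01  1.653e+00 -1.000e-03  1.122e+00  2.127e+00] F [-0.84 -2.22  1.87] T [-0.532  0.088 -0.022] w 0.06
shift mm [-0.1  0.1  0.5] turn 0.05
```

>>> step_arm:
  plan:
    - [0.056, [0, 0.0005, 0], 0]
    - [0.052, [0, 0.0005, 0], 0]
    - [0.048, [0, 0.0005, 0], 0]
    - [0.048, [0, 0.0005, 0], 0]
    - [0.048, [0, 0.0005, 0], 0]
  grip_force: 25

```text
clock: 4.88
tool_pos: [0.534, 0.2181, 0.1615]
tool_rot: [-0.0, 0.996, -0.094, 0.0]
contact_force: [-0.9, -1.1, 3.1]
gripper_width: 0.0481
```

```bash
python3 -c "
from mv import *
info((.5338,.2178,.161),-100.8)"
```

```text
t 4.875 pos [0.534  0.2181 0.1615] yaw_y -100.75 z [ 0.  0. -1.] q [0.368 0.366 1.654 0.    1.121 2.126] F [-0.9  -1.13  3.06] T [-0.18   0.08  -0.025] w 0.0481
shift mm [-0.1  0.4  0.5] turn 0.05
```

Both tabs are squeezed (48.1 mm opening, nearly balanced), so I'll turn now.

>>> step_arm:
  plan:
    - [0.048, [0, 0, 0], -4]
    - [0.048, [0, 0, 0], -8]
    - [0.048, [0, 0, 0], -12]
    - [0.048, [0, 0, 0], -16]
    - [0.048, [0, 0, 0], -20]
    - [0.048, [0, 0, 0], -24]
    - [0.048, [0, 0, 0], -28]
    - [0.048, [0, 0, 0], -32]
    - [0.048, [0, 0, 0], -36]
    - [0.048, [0, 0, 0], -40]
    - [0.048, [0, 0, 0], -40]

```text
clock: 6.25
tool_pos: [0.5338, 0.218, 0.1615]
tool_rot: [0.0, 0.968, 0.252, -0.0]
contact_force: [-1.5, -1.2, 2.8]
gripper_width: 0.0483
```

```bash
python3 -c "
from mv import *
info((.5338,.2178,.161),-40.8)"
```

```text
t 6.25 pos [0.5338 0.218  0.1615] yaw_y -60.79 z [ 0. -0. -1.] q [ 0.368  0.366  1.654 -0.     1.122  1.429] F [-1.47 -1.23  2.83] T [-0.206  0.17   0.046] w 0.0483
shift mm [-0.1  0.2  0.5] turn -19.99
```

>>> step_arm:
  plan:
    - [0.048, [0, 0, 0], -4]
    - [0.048, [0, 0, 0], -8]
    - [0.048, [0, 0, 0], -12]
    - [0.048, [0, 0, 0], -15]
    - [0.048, [0, 0, 0], -17]
    - [0.048, [0, 0, 0], -18]
    - [0.048, [0, 0, 0], -18]

```text
clock: 7.12
tool_pos: [0.5339, 0.2179, 0.1615]
tool_rot: [0.0, 0.916, 0.401, 0.0]
contact_force: [-1.3, -0.7, 5.0]
gripper_width: 0.0482
```

```bash
python3 -c "
from mv import *
info((.5338,.2178,.161),-40.8)"
```

```text
t 7.125 pos [0.5339 0.2179 0.1615] yaw_y -42.77 z [ 0. -0. -1.] q [ 0.368  0.366  1.654 -0.     1.122  1.114] F [-1.34 -0.7   5.01] T [-0.33   0.237 -0.005] w 0.0482
shift mm [-0.2  0.   0.5] turn -1.97
```

>>> step_arm:
  plan:
    - [0.048, [0, 0, 0], -1]
    - [0.048, [0, 0, 0], -2]
    - [0.048, [0, 0, 0], -2]

```text
clock: 7.5
tool_pos: [0.5339, 0.218, 0.1615]
tool_rot: [0.0, 0.909, 0.417, 0.0]
contact_force: [-1.8, -2.2, 4.6]
gripper_width: 0.0478
```

```bash
python3 -c "
from mv import *
info((.5338,.2178,.161),-40.8)"
```

```text
t 7.5 pos [0.5339 0.218  0.1615] yaw_y -40.74 z [ 0. -0. -1.] q [ 0.368  0.366  1.654 -0.     1.122  1.079] F [-1.83 -2.16  4.63] T [-0.316  0.225 -0.085] w 0.0478
shift mm [-0.2  0.   0.5] turn 0.06
```

>>> step_arm:
  plan:
    - [0.047, [0, 0, 0], -1]
    - [0.047, [0, 0, 0], -2]
    - [0.047, [0, 0, 0], -3]
    - [0.047, [0, 0, 0], -3]

```text
clock: 8.0
tool_pos: [0.5341, 0.2182, 0.1612]
tool_rot: [-0.0, 0.898, 0.44, 0.0]
contact_force: [-1.1, -0.8, 4.0]
gripper_width: 0.0466
```

```bash
python3 -c "
from mv import *
info((.5338,.2178,.161),-40.8)
from cell import snapshot
import cv2
p,d=snapshot('side');cv2.imwrite('pics/side3.png',p[:,:,::-1])
info()
s=cv2.imread('pics/side3.png')[190:280,230:330]
cv2.imwrite('pics/c3.png',cv2.convertScaleAbs(cv2.resize(s,(660,594),interpolation=2),alpha=1.5))
"
```

```text
t 8.0 pos [0.5341 0.2182 0.1612] yaw_y -37.76 z [ 0.  0. -1.] q [0.368 0.366 1.654 0.    1.121 1.027] F [-1.08 -0.75  4.01] T [-0.031  0.021 -0.369] w 0.0466
shift mm [-0.5  0.   0.2] turn 3.04
t 8.05 pos [0.5341 0.2182 0.1613] yaw_y -37.76 z [ 0.  0. -1.] q [0.368 0.366 1.654 0.    1.121 1.027] F [ 0.59 -0.52  3.89] T [-0.028 -0.003 -0.353] w 0.047
```

View pics/c3.png

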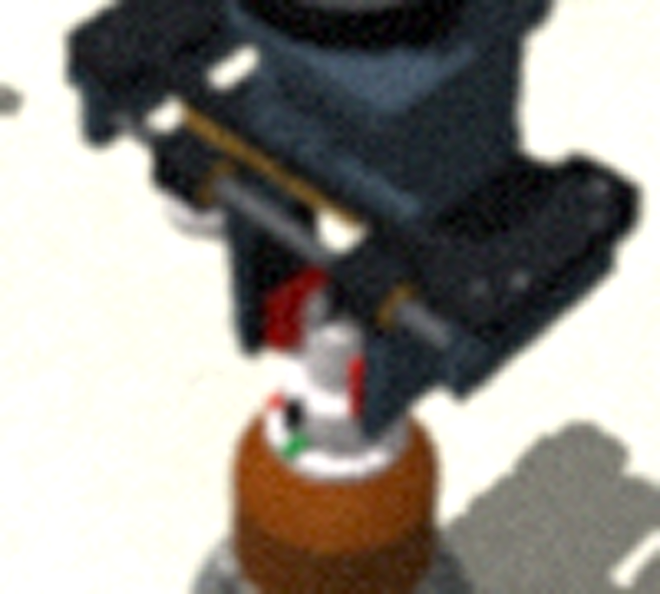

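The torque rose to -0.37 N m and the black pointer at (292,412) is over the green mark at (293,445), so the cap is at the stop. I'll release and lift.

>>> step_arm:
  plan:
    - [0.056, [0, 0, 0], -3]
    - [0.064, [0, 0, 0], 0]
    - [0.09, [0, 0, 0], 0]
    - [0.09, [0, 0, 0], 0]
    - [0.09, [0, 0, 0], 0]
    - [0.09, [0, 0, 0], 0]
    - [0.09, [0, 0, -0.02], 0]
    - [0.09, [0, 0, -0.05], 0]
    - [0.09, [0, 0, -0.1], 0]
    - [0.09, [0, 0, -0.1], 0]

```text
clock: 9.3
tool_pos: [0.536, 0.2188, 0.2658]
tool_rot: [0.0, 0.898, 0.44, 0.005]
contact_force: [0.3, 0.1, -1.1]
gripper_width: 0.09
```

>>> step_arm:
  plan:
    - [0.09, [-0.05, 0.01, 0], 0]
    - [0.09, [-0.1, 0.02, 0], 0]
    - [0.09, [-0.15, 0.03, 0], 0]
    - [0.09, [-0.2, 0.04, 0], 0]
    - [0.09, [-0.25, 0.05, 0], 0]
    - [0.09, [-0.3, 0.06, 0], 0]
    - [0.09, [-0.3, 0.06, 0], 0]

```text
clock: 10.18
tool_pos: [0.3958, -0.0579, 0.2608]
tool_rot: [-0.0, 0.899, 0.438, -0.001]
contact_force: [0.6, 1.4, -0.4]
gripper_width: 0.09
```

```bash
python3 - <<'E'
from mv import *
from fit import *
info()
from cell import snapshot
V=[]
for n,roi in(('top',(215,205,260,240)),('side',(265,222,300,262))):
    p,d=snapshot(n);cv2.imwrite(f'pics/{n}4.png',p[:,:,::-1]);V.append((n,roi,red(p[:,:,::-1],roi)))
for p0 in((.5345,.2178,-.71),):
  for v in(V,V[:1],V[1:]):
    p,f=fit(v,p0);print(p,np.degrees(p[2]),f)
s=cv2.imread('pics/side4.png');t=cv2.imread('pics/top4.png')
cv2.imwrite('pics/c4.png',cv2.convertScaleAbs(np.hstack([cv2.resize(s[225:275,255:305],(400,400),interpolation=2),cv2.resize(t[200:250,210:260],(400,400),interpolation=2)]),alpha=1.5))
E
```

```text
t 10.175 pos [ 0.3958 -0.0579  0.2608] yaw_y -38.03 z [-0.001 -0.    -1.   ] q [-1.740e-01  1.300e-02  1.848e+00 -1.000e-03  1.281e+00  4.900e-01] F [ 0.61  1.35 -0.36] T [ 0.014 -0.062 -0.013] w 0.09
[ 0.53436385  0.21761261 -0.74139778] -42.47896379862644 83.43208312988281
[ 0.53384509  0.21790718 -0.71479205] -40.95456742725948 17.02800750732422
[ 0.53585837  0.21775112 -0.71264844] -40.831747953242896 63.91728591918945
```

View pics/c4.png

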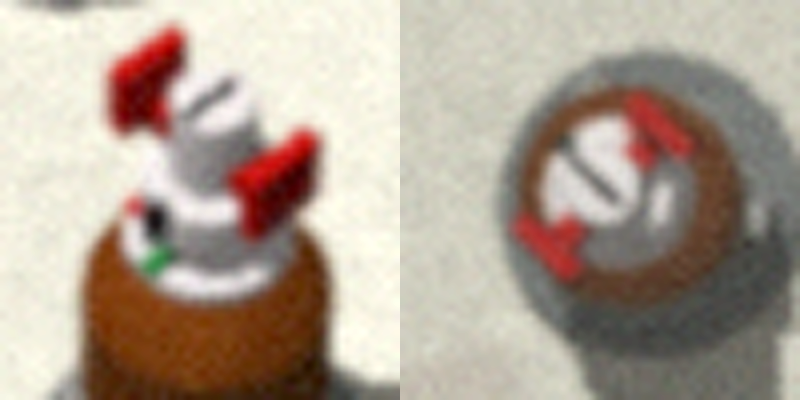

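View pics/top4.png

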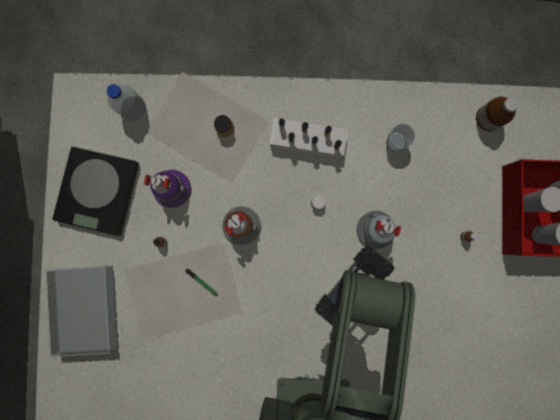

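```bash
python3 - <<'E'
from fit import *
c=camera_params('side')
C=np.array([.5345,.2178])
def ang(u,z):
    d=back(u,z,c)[:2]-C;return np.degrees(np.arctan2(d[1],d[0])).round(1),np.hypot(*d).round(4)
for z in(.122,.125,.128):print('green',z,ang((273.9,256.8),z),'red',ang((271.4,250.2),z))
for z in(.138,.145,.152):print('pointer now',z,ang((273.9,251.7),z),'start',ang((271.3,245.3),z))
E
```

```text
green 0.122 (np.float64(33.0), np.float64(0.0178)) red (np.float64(-22.1), np.float64(0.0242))
green 0.125 (np.float64(39.5), np.float64(0.0191)) red (np.float64(-16.5), np.float64(0.0232))
green 0.128 (np.float64(45.1), np.float64(0.0206)) red (np.float64(-10.5), np.float64(0.0224))
pointer now 0.138 (np.float64(28.1), np.float64(0.0173)) start (np.float64(-23.8), np.float64(0.025))
pointer now 0.145 (np.float64(43.4), np.float64(0.0204)) start (np.float64(-10.3), np.float64(0.0227))
pointer now 0.152 (np.float64(54.2), np.float64(0.0245)) start (np.float64(5.2), np.float64(0.0219))
```

```bash
python3 -c "
from cell import job_done
print(job_done())"
```

```text
the job is handed in; nothing more can be done
None
```

The amber bottle's vent cap is turned to its stop at the green mark and its tabs are released. I handed the job in at about 10.3 s of the 32 s allowed. `job_done` gave no verdict.

**What I did:** I squeezed both tabs to about 48 mm, then turned the cap anticlockwise. The wrist torque stayed low until the end, then rose to about -0.37 N m, which I took as the stop. I then let go and moved the arm clear.

**Last checks:**
- **Turn:** the tab line moved from about -101° to -41° in the top view, and from about -100° to -41° in the side view, so 59–60°. A fit to both views together gave -42.5°, about 1.5° off the single-view fits.
- **Pointer:** it reads about 43° against about 45° for the green mark. That agrees within what the picture resolves.
- **Tabs:** they look sprung out. I judged this by eye and did not measure the gap between them.
- **Clear bottle:** the arm never went to its cap, and the cap looks unchanged in the last top picture. I did not measure its angle.

**Errors in my moves:**
- I gave the first move in mm instead of m. The step limit clipped it to one short, harmless step in the intended direction.
- The first release row turned the tool 3° further against the stop, and the next row took it back. Neither went back past the stop, and the picture taken afterwards shows the cap at the mark.

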